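# Load the spindle spacers into the tray's slot

## Robot

A 6-joint arm with a two-finger parallel gripper is mounted at the origin on a cart in front of the work surface, level with it; the furniture and walls round the work are solid. World frame = base frame: x ahead of the robot, y to its left, z up, the work surface at z = 0. Lengths are in mm, angles in rad, forces in N, time in s.
With the tool pointing down it reaches from about 300 to 775 mm from the base axis. Payload 14.6 kg.
Tool frame: the origin (TCP) lies midway between the tips of the shut fingers; the grasp point (between the pads) lies 19 mm behind it (manip.grip_depth is the distance from the TCP to the grasp point, in mm); x points along the fingers, y is the direction in which the jaws open and shut, and the axes are right-handed (so a half turn about x gives the same grasp; the last joint's range is limited). The gripper opens to 94 mm and grips with 3 to 60 N. Pads are 16 mm wide; open, the fingers measure 119 mm over their backs; the gripper's body (75 mm by 177 mm) begins 78 mm behind the grasp point.
Start: joints at [1.161, 0.3, 1.521, -0, 1.321, -0.067], TCP at [184.866, 517.99, 205.446] pointing down, gripper open.
Joint ranges: [-3.03, 3.03], [-0.79, 2.21], [0.23, 2.52], [-1.04, 4.18], [0, 3.07], [-2.55, 2.55]. Speed limits (rad/s): [2.22, 2.22, 2.57, 3.14, 3.14, 3.14].

## Interface

Orientations are given as [roll, pitch, yaw] about the fixed x, y, z axes, in that order (R = Rz(yaw) Ry(pitch) Rx(roll)).
In Python, from cell import readout, cams, ticket, manip gives the robot as it stands. The module is installed in compiled form; this text tells all that it offers.
- The arm moves only by the tool apply_moves, never from a script. Its argument "plan" is one flat list of numbers, 7 for each row, row after row: the turn, a rotation vector about the tool's x, y, z in rad, then the shift along the tool's x, y, z in m, then the opening in per cent of the stroke, from 0 (shut) to 100 (fully open). In form: [wx, wy, wz, x, y, z, fingers, wx, wy, wz, x, y, z, fingers, ...]. A call has 1 to 5 rows; each row shifts and turns the commanded pose from where the row before left it, along the tool's axes as they then stand; what a row does not reach is not made up. A row lasts 1/8 s, in which the tool goes at most 62.5 mm and 10.7 degrees, less where a joint would pass 70% of its speed; a pose out of reach is approached as far as the arm can. A call with a gripper value outside its range is refused whole. The fingers move at their own pace and stop on an object; "force" is the grip in N (left out, the last holds). Time passes only in rows, so rows that do not move let the fingers close. It gives the time, the measured TCP pose, the force and the opening at its end, in the units of the state.
- readout.read_state(): the state, without advancing time (a new reading comes with each control period).
- cams.camera(name): name is "scene" or "top" or "wrist"; returns a dict with "image" (480x640x3 uint8, red, green, blue), "fovy" (degrees; the focal length in pixels is half the picture's height over the tangent of half this angle, whatever the lens; pixels are square), "cx", "cy" (the principal point, pixels), "position" and "orientation" of the camera in the world; the wrist camera has in their place "T_tool_cam" (4x4, takes a point from camera to tool coordinates, whose origin is the TCP and whose axes are the tool frame's). Camera axes: x right, y down, z forward; pixel columns grow to the right and rows downward; lengths in mm; the calibration is good to about 2 mm. A picture is of the moment at which its call begins: read the wrist's pose just before it. There is no depth.
- ticket.sign_off(): hands the job in, once; it reports no verdict.
The state is a dict: "clock": time; "joints": joint angles; "qd": joint speeds; "effort": joint torques, N m; "eef_pos": TCP position; "eef_rot": TCP orientation; "wrist_force": force on the tool from outside, world axes, zero at the start; "moment": the same for the moment, N m; "finger_gap": finger opening in mm.
Only numpy, scipy, OpenCV 4.12 (cv2) and the standard library are available. Lean on these libraries where they do the work, as an engineer would, in place of code of your own. Each camera call takes 0.05 s, during which the arm holds its last target.

## Task

Load the three small spacer collars that lie loose on the steel-rimmed tray: push them along the deck with the fingertips, one at a time, through the narrow gate and up the slot until all three stand in a row against its far end, clear of the shutter, then push the shutter's knob fully across so that the bar closes the slot behind them. Only slide the collars, never lift or tip them; leave the larger collar where it lies, since it does not fit the slot, and do not disturb the other things on the bench.

Things in the scene. Friction and masses are not known exactly. Their poses are not given: they have to be found in the camera images.
- tray: fixed loading tray, 323 x 192 mm. Origin on the bench top under it; x axis along the slot, from open deck through gate to the slot's closed end; z up. Heights above the bench: deck and slot floor 12 mm; rims, fences and plate beside the slot 20 mm (fingertips can pass over them; collars reach 32 mm). Deck: x -163 to 0, y -84 to 84 mm in the tray's frame
- gate (a point): middle of the gate, on the floor: tray x = 0, y = 0, 12 mm above the bench, axes as the tray's. Gate and slot are 34 mm wide with rounded posts; two slanting fences narrow the deck from y = +-84 mm at x = -36 to the gate
- slot_end (a point): middle of the slot's closed end, on the floor: tray x = 125 mm, y = 0, axes as the tray's. The slot runs from the gate to here. Three collars in a row against it have their centres 15, 45 and 75 mm before it (tray x = 110, 80, 50)
- spacer_a: loose plain steel spacer collar (thick ring) lying flat on the tray's deck: 30 mm outside diameter, 16 mm bore, 20 mm high, about 70 g; origin at the centre of its underside, z up its axis. One of three alike; they may be loaded in any order
- spacer_b: loose plain steel spacer collar (thick ring) lying flat on the tray's deck: 30 mm outside diameter, 16 mm bore, 20 mm high, about 70 g; origin at the centre of its underside, z up its axis. One of three alike; they may be loaded in any order
- spacer_c: loose plain steel spacer collar (thick ring) lying flat on the tray's deck: 30 mm outside diameter, 16 mm bore, 20 mm high, about 70 g; origin at the centre of its underside, z up its axis. One of three alike; they may be loaded in any order
- large_collar: loose larger steel collar lying flat near the rear of the deck: 40 mm outside diameter, 25 mm bore, 20 mm high; too wide for the 34 mm gate; to be left where it is. Origin at the centre of its underside
- shutter (a joint): travel of the shutter in m: 0 = open (bar beside the slot), 0.056 = fully across, at its stop. It slides along the tray's -y direction, stays where it is left, and needs about 1.5 to 3 N. The bar crosses the slot at tray x = 20 to 30 mm when closed and stands at y over 32 mm when open; its guide rails (x 10 to 40, y 33 to 95) rise to 31 mm
- shutter_knob (a point): middle of the black finger knob on the shutter bar: an upright round knob of 15 mm diameter, from 32 to 54 mm above the bench, this point 43 mm above it. At tray x = 25; at y = 88 mm when open, y = 32 mm when closed. It is pushed on its outer (+y) side towards -y
- lock_cylinder: bystander: brass euro lock cylinder, 41 x 73 x 17 mm, lying to the left of the tray's slot; origin at the centre of its underside. Further left stand fixed obstacles to keep clear of: an upright splash plate (x about 0.4, y over 0.1 m), key machines up to 0.48 m high (x over 0.55, y over 0.08 m) and a tool caddy (x over 0.56, y over -0.04 m)
- loupe: bystander: black eye loupe, 38 mm diameter, 32 mm high, to the left of the tray's slot; origin at the centre of its underside
- collet: bystander: pale spindle collet standing on its flange, 21 mm diameter, 40 mm high, to the left of the tray's slot, further off; origin at the centre of its underside
There are look-alikes about, which are no part of the job. What is shaped like the spacer_c but blue or orange is not meant.

How it is judged:
By the outcome, as a careful person would: the job done as asked, in the order asked, and still so for the second after the job is handed in, with the robot touching nothing.
It also fails if it takes over 72 s, if anything falls off the work surface, if the arm or the gripper's body presses on something with over 40 N, if the wrist force passes 120 N, or if a joint passes its speed limit or range.

## Working session

There is one attempt and no reset: what is moved stays moved. The work goes in short steps, Python scripts to look and compute and a tool call to move; the robot and the scene stay as the last step left them, time stands still between calls to the robot, and variables do not carry over. Pictures are saved under pics/ and viewed, and the job is handed in when it is done.

Besides the shell and the picture viewer there is one more tool, called after "Call:" as name(argument=value, ...) on one line, values as JSON. apply_moves: Moves the arm, as the interface text tells. Its arguments: {"type":"object","properties":{"plan":{"type":"array","items":{"type":"number"}},"force":{"type":"number"}},"required":["plan"]}

```bash
mkdir -p pics; ls; cat > h.py <<'E'
import numpy as np, cv2
from cell import readout, cams, ticket, manip
from scipy.spatial.transform import Rotation as R
def save(n,name):
    c=cams.camera(name); cv2.imwrite(f'pics/{n}.png',c['image'][:,:,::-1]); return c
E
python3 - <<'E'
from h import *
print(readout.read_state())
for n in ['scene','top','wrist']:
    c=save(n+'0',n); print(n,{k:v for k,v in c.items() if k!='image'})
E
```

```text
pics
{'clock': 0.0, 'joints': array([ 1.16137938e+00,  3.00474013e-01,  1.52157215e+00, -3.90265553e-06,
        1.32074659e+00, -6.66153370e-02]), 'qd': array([-1.33533734e-04, -1.68909707e-03,  1.08303396e-03, -1.34797054e-03,
       -6.53730421e-04,  3.11213209e-05]), 'effort': array([-6.49171470e-04, -5.31811881e+01, -3.52725291e+01,  7.07206596e-02,
        2.44758086e-02, -1.27267426e-04]), 'eef_pos': array([184.77296546, 517.74482091, 204.88852534]), 'eef_rot': array([-1.63426185,  1.56959622, -1.97706248]), 'wrist_force': array([-0.69413255, -0.02740717,  0.37807521]), 'moment': array([-0.05165664,  0.00371855,  0.01356169]), 'finger_gap': 93.66473603694081}
scene {'fovy': 48.08681835578926, 'cx': 312.7621267366799, 'cy': 243.42401262718474, 'position': array([ 147.89723353, -334.75645423,  784.55359235]), 'orientation': array([-2.51191723,  0.01753989, -1.14559052])}
top {'fovy': 57.35807081238667, 'cx': 311.7643541163127, 'cy': 235.9846705150024, 'position': array([558.46662822, -97.37961998, 976.32834062]), 'orientation': array([-3.07478655e+00,  3.84957178e-04, -1.58698871e+00])}
wrist {'fovy': 69.1048143251837, 'cx': 316.0382020688704, 'cy': 246.60614161473288, 'T_tool_cam': array([[-5.33336940e-04, -2.35180797e-01,  9.71951495e-01,
        -1.79375746e+02],
       [ 9.99999292e-01,  9.08153434e-04,  7.68471282e-04,
         1.76675388e-01],
       [-1.06341078e-03,  9.71951217e-01,  2.35180146e-01,
        -6.81052349e+01],
       [ 0.00000000e+00,  0.00000000e+00,  0.00000000e+00,
         1.00000000e+00]])}
```

View pics/top0.png

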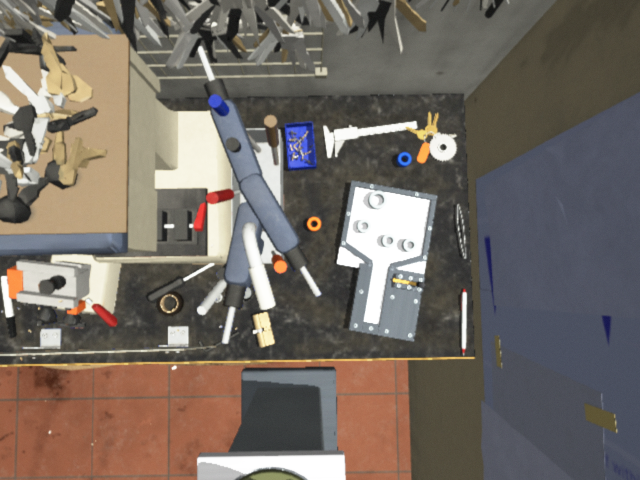

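View pics/scene0.png

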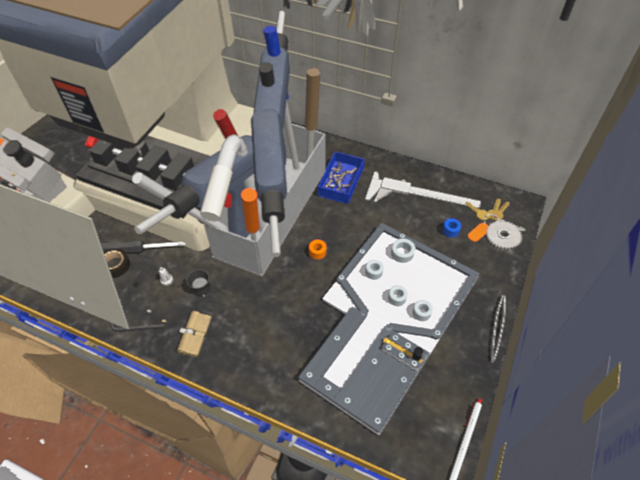

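The top view shows the tray at about (390,260), with its slot pointing toward the robot. Four rings lie on the deck at (376,200), (362,226), (386,240) and (408,244). The look-alikes are the blue ring (404,159), the orange ring (314,223) and the white gear (442,147).

```bash
python3 - <<'E'
from h import *
im=cv2.imread('pics/top0.png')[170:350,325:450]
cv2.imwrite('pics/top0c.png',cv2.resize(im,None,fx=3.3,fy=3.3,interpolation=cv2.INTER_CUBIC))
im=cv2.imread('pics/scene0.png')[215:440,290:490]
cv2.imwrite('pics/scene0c.png',cv2.resize(im,None,fx=2.6,fy=2.6,interpolation=cv2.INTER_CUBIC))
E
```

```text
(no output)
```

View pics/top0c.png

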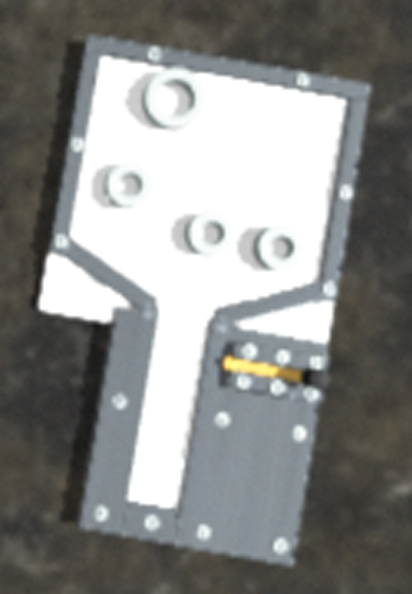

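View pics/scene0c.png

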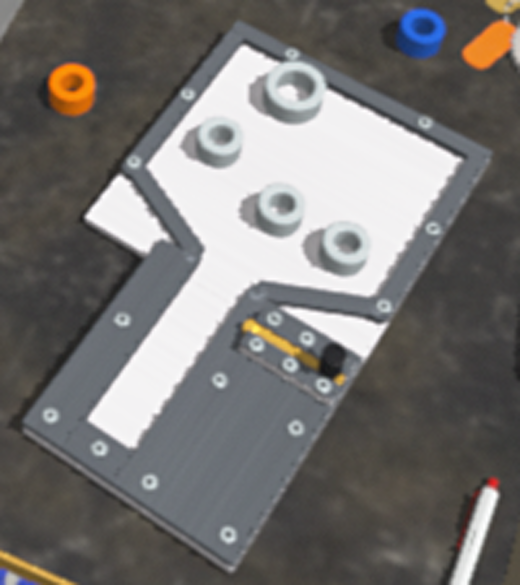

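```bash
cat >> h.py <<'E'
def ray(c,u,v):
    f=240/np.tan(np.radians(c['fovy']/2))
    d=np.array([(u-c['cx'])/f,(v-c['cy'])/f,1.])
    return R.from_euler('xyz',c['orientation']).apply(d)
def onplane(c,u,v,z):
    d=ray(c,u,v); p=c['position']; return p+d*(z-p[2])/d[2]
E
python3 - <<'E'
from h import *
import pickle
c={}
for n in ['top','scene']: c[n]=cams.camera(n)
def P(n,pts,s,o,z): return np.array([onplane(c[n],o[0]+(x+.5)/s-.5,o[1]+(y+.5)/s-.5,z) for x,y in pts])
def fit(W,T):
    W=np.array(W)[:,:2];T=np.array(T,float);wm=W.mean(0);tm=T.mean(0)
    H=((T-tm).T@(W-wm)); th=np.arctan2(H[0,1]-H[1,0],H[0,0]+H[1,1])
    M=np.array([[np.cos(th),-np.sin(th)],[np.sin(th),np.cos(th)]]); t=wm-M@tm
    return th,t,np.abs(T@M.T+t-W).round(1)
T=[(-175,-96),(-175,96),(148,96)]
cor=dict(top=[(87,38),(369,88),(293,565)],scene=[(238,22),(491,152),(233,571)])
sc=dict(top=(3.3,(325,170)),scene=(2.6,(290,215)))
rings=dict(top=[(169,98),(125,185),(207,233),(275,247)],scene=[(295,90),(220,140),(281,208),(346,247)])
pts2=dict(top=[(314,376)],scene=[(332,357)])
slot=dict(top=[(127,500),(177,508),(155,312),(216,322)],scene=[(88,420),(135,447)])
for n in c:
    s,o=sc[n]
    W=P(n,cor[n],s,o,20); th,t,e=fit(W,T)
    print(n,'th',th,'t',t,e.tolist())
    M=np.array([[np.cos(th),-np.sin(th)],[np.sin(th),np.cos(th)]])
    for k,pp,z in (('ring',rings,32),('knob',pts2,50),('slot',slot,20)):
        w=P(n,pp[n],s,o,z)[:,:2]; print(k,'world',w.round(1).tolist(),'tray',((w-t)@M).round(1).tolist())
s=readout.read_state(); print(R.from_euler('xyz',s['eef_rot']).as_matrix().round(3), manip.grip_depth)
E
```

```text
top th 2.951256182852975 t [ 553.38923623 -246.80415255] [[1.3, 0.8], [1.7, 0.7], [3.0, 0.1]]
ring world [[699.0, -238.3], [642.1, -208.1], [609.8, -260.9], [599.9, -305.0]] tray [[-141.4, -35.9], [-79.8, -54.8], [-58.0, 3.1], [-56.7, 48.3]]
knob world [[516.6, -323.3]] tray [[21.7, 82.1]]
slot world [[436.6, -205.8], [430.9, -238.4], [558.8, -227.2], [551.6, -267.2]] tray [[122.5, -18.1], [121.9, 14.9], [-1.7, -20.3], [-2.1, 20.4]]
scene th 2.9520303261872054 t [ 550.89088606 -247.28106732] [[0.2, 1.2], [0.6, 1.1], [0.4, 0.1]]
ring world [[692.7, -243.4], [636.0, -212.1], [603.8, -264.4], [593.6, -309.5]] tray [[-138.5, -30.5], [-76.9, -50.6], [-55.2, 6.9], [-53.7, 53.1]]
knob world [[512.2, -324.3]] tray [[23.5, 82.9]]
slot world [[433.3, -208.4], [429.4, -239.2]] tray [[122.8, -16.0], [120.8, 14.9]]
[[-0.     0.336  0.942]
 [-0.001  0.942 -0.336]
 [-1.    -0.001 -0.   ]] 18.8
```

Call:
apply_moves(plan=[-0.154,0,0,-0.02,0,0,100,0,0,0,-0.02,-0.055,0.012,30,0,0,0,-0.02,-0.055,0.012,30,0,0,0,-0.02,-0.055,0.012,30,0,0,0,-0.02,-0.055,0.012,15])

```text
clock: 0.88
eef_pos: [190.4, 291.1, 306.0]
eef_rot: [0.637, 1.57, 0.449]
wrist_force: [0.9, -1.5, 0.8]
finger_gap: 57.6
```

Call:
apply_moves(plan=[0,0,0,0,-0.04,0.032,15,0,0,0,0,-0.04,0.032,15,0,0,0,0,-0.04,0.032,15,0,0,0,0,-0.04,0.032,15,0,0,0,0,-0.055,0.01,15])

```text
clock: 1.5
eef_pos: [286.3, 54.3, 305.3]
eef_rot: [-2.861, 1.57, -3.049]
wrist_force: [0.3, -1.0, -0.1]
finger_gap: 14.5
```

Call:
apply_moves(plan=[0,0,0,0,-0.058,0.01,15,0,0,0,0,-0.05,0.03,15,0,0,0,0,-0.045,0.04,15,0,0,0,0,-0.04,0.045,15,0,0,0,0,-0.03,0.045,15])

```text
clock: 2.12
eef_pos: [412.2, -193.9, 305.3]
eef_rot: [-0.354, 1.571, -0.545]
wrist_force: [-1.0, 0.1, 1.2]
finger_gap: 13.9
```

```bash
python3 - <<'E'
from h import *
s=readout.read_state(); Rt=R.from_euler('xyz',s['eef_rot']).as_matrix()
print(s['eef_pos'],Rt.round(3),s['finger_gap'],s['joints'].round(2))
c=save('w1','wrist')
# expected pixel of tray pts
import json
E
```

```text
[ 412.20796049 -193.92240054  305.33838926] [[ 0.     0.189  0.982]
 [-0.     0.982 -0.189]
 [-1.    -0.     0.   ]] 13.870853925205143 [-0.52  0.02  1.61 -0.    1.51 -1.9 ]
```

View pics/w1.png

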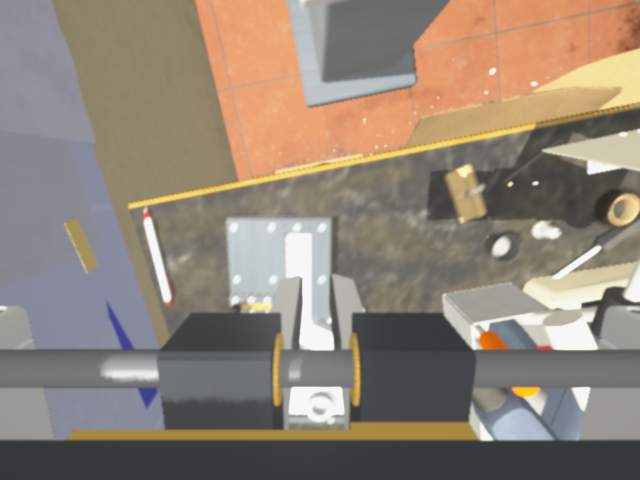

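The wrist view shows the tray's slot end at about (298,236) and the shutter at (255,305). The gripper hides the rest, so I'm moving over the deck.

Call:
apply_moves(plan=[0,0,0,0,-0.007,0.055,15,0,0,0,0.01,-0.007,0.055,15,0,0,0,0.03,-0.007,0.05,15,0,0,0,0.04,0,0.02,15,0,0,0,0,0,0,15])

```text
clock: 2.8
eef_pos: [583.7, -245.6, 221.8]
eef_rot: [2.868, 1.564, 2.679]
wrist_force: [-0.1, 0.1, -1.0]
finger_gap: 14.2
```

```bash
python3 - <<'E'
from h import *
s=readout.read_state(); Rt=R.from_euler('xyz',s['eef_rot']).as_matrix()
print(s['eef_pos'],s['finger_gap'],s['clock'])
c=save('w2','wrist')
import pickle; c['eef']=s['eef_pos'];c['Rt']=Rt; pickle.dump(c,open('w2.pkl','wb'))
E
```

```text
[ 583.71868596 -245.5785318   221.79020078] 14.196137079730002 2.8
```

View pics/w2.png

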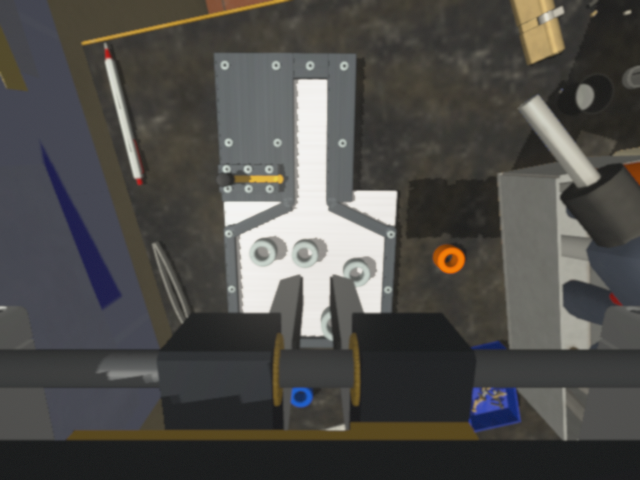

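The wrist view shows the whole slot, running from (295..328,80) to the gate at y≈205. The three spacers are at (263,252), (305,253) and (357,271), and the large collar is behind the finger at (327,325). The knob is at about (225,179). I'm measuring from this picture.

```bash
cat >> h.py <<'E'
def wristcam(c,eef,Rt):
    T=np.array(c['T_tool_cam']); Rc=Rt@T[:3,:3]; p=eef+Rt@T[:3,3]
    return dict(fovy=c['fovy'],cx=c['cx'],cy=c['cy'],position=p,orientation=R.from_matrix(Rc).as_euler('xyz'))
E
python3 - <<'E'
from h import *
import pickle
c=pickle.load(open('w2.pkl','rb')); im=c['image']; w=wristcam(c,c['eef'],c['Rt'])
g=cv2.cvtColor(im,cv2.COLOR_RGB2GRAY)
# slot edges at rows
for r in (90,110,130,150,170):
    row=g[r,270:350].astype(int); idx=np.where(row>190)[0]; print(r,270+idx.min(),270+idx.max(), end=' | ')
col=g[60:120,311].astype(int); print('end row',60+np.where(col>190)[0].min())
crop=im[150:340,200:420]; cv2.imwrite('pics/w2c.png',cv2.resize(crop[:,:,::-1],None,fx=3.5,fy=3.5,interpolation=cv2.INTER_CUBIC)[:600,:800])
E
```

```text
90 297 326 | 110 297 326 | 130 298 326 | 150 298 325 | 170 298 325 | end row 80
```

View pics/w2c.png

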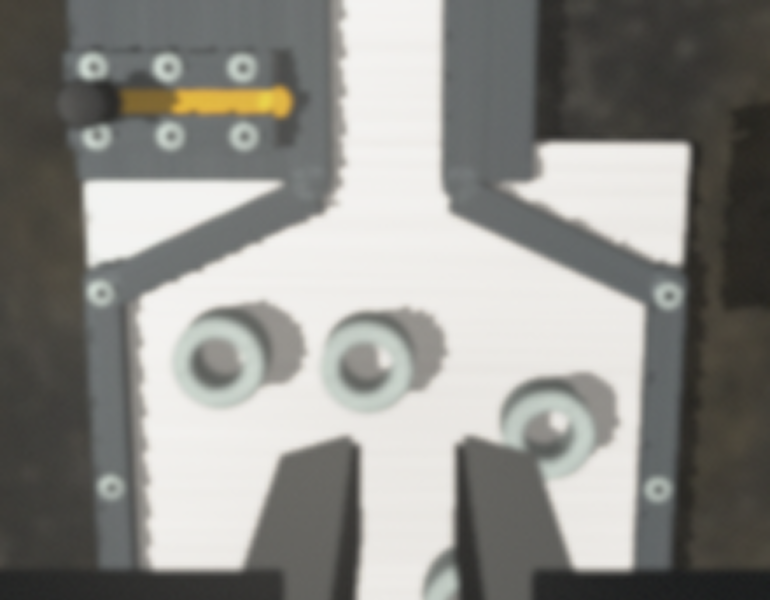

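```bash
python3 - <<'E'
from h import *
import pickle
c=pickle.load(open('w2.pkl','rb')); w=wristcam(c,c['eef'],c['Rt'])
print('cam',w['position'])
cr=lambda x,y:(200+(x+.5)/3.5-.5,150+(y+.5)/3.5-.5)
th=2.9517; M=np.array([[np.cos(th),-np.sin(th)],[np.sin(th),np.cos(th)]])
t=np.array([551.5,-247.2])
def sh(n,u,v,z):
    p=onplane(w,u,v,z); print(n,p[:2].round(1),'tray',(M.T@(p[:2]-t)).round(1))
sh('slotL90',296.5,90,20);sh('slotR90',326.5,90,20);sh('L170',297.5,170,20);sh('R170',325.7,170,20)
sh('end',311,79.5,20)
sh('cornBL',214.5,53.5,20); sh('cornBR',356,53.5,20)
sh('fL',*cr(100,293),20);sh('fR',*cr(668,295),20)
sh('r1',*cr(221,361),32);sh('r2',*cr(368,362),32);sh('r3',*cr(552,425),32)
sh('knobtop',*cr(88,102),54)
sh('barend',*cr(290,101),25)
E
```

```text
cam [ 517.94786255 -233.19031792  401.59849858]
slotL90 [ 441.8 -238. ] tray [109.4  11.7]
slotR90 [ 447.5 -208.1] tray [109.5 -18.8]
L170 [ 519.9 -252.8] tray [29.9 11.4]
R170 [ 525.6 -223.2] tray [ 30.  -18.7]
end [ 434.9 -221.7] tray [119.3  -3.1]
cornBL [ 393.6 -311.4] tray [142.9  92.9]
cornBR [ 419.8 -173.1] tray [143.3 -47.9]
fL [ 573.2 -342.3] tray [-39.2  89.3]
fR [ 607.6 -164.7] tray [-39.5 -91.6]
r1 [ 599.5 -307. ] tray [-58.4  49.7]
r2 [ 608.4 -261.9] tray [-58.7   3.7]
r3 [ 639.5 -208.7] tray [-79.1 -54.4]
knobtop [ 514.7 -322.7] tray [21.9 81. ]
barend [ 525.6 -269.9] tray [21.2 27.2]
```

Tray frame: origin at about (555.8,-246.2) and x axis at 2.952 rad, with the views agreeing to 2–3 mm. Spacers in tray coordinates: A (-53,52), B (-54,6), C (-76,-52), and the large collar (-138,-33). The candidates were the three pale 30 mm rings, the 40 mm collar, the blue and orange rings and the gear. The crop confirms the three pale small rings.

I'll load the middle one first, with the fingers slightly open as a cradle.

Call:
apply_moves(plan=[0,0,0,0,0,0.06,15,0,0,0,0.05,-0.0116,0.002,15,0,0,0,0.06,0,0,15,0,0,0,0.055,0,0,15,0,0,0,0.02,0,0,15])

```text
clock: 3.48
eef_pos: [642.2, -269.1, 40.1]
eef_rot: [2.898, 1.569, 2.709]
wrist_force: [0.5, -0.2, 0.1]
finger_gap: 14.0
```

```bash
cat >> h.py <<'E'
TH=2.9517; M=np.array([[np.cos(TH),-np.sin(TH)],[np.sin(TH),np.cos(TH)]]); T0=np.array([555.8,-246.2])
tray=lambda p:M.T@(np.array(p)[:2]-T0)
def look(n):
    s=readout.read_state(); Rt=R.from_euler('xyz',s['eef_rot']).as_matrix()
    yaw=np.degrees(np.arctan2(Rt[1,2],Rt[0,2]))-(np.degrees(TH)-180)
    print('t',s['clock'],'tray',tray(s['eef_pos']).round(1),'z',s['eef_pos'][2].round(1),'F',s['wrist_force'].round(1),'gap',round(s['finger_gap'],1),'yawerr',yaw.round(2),'tilt',(Rt[2,1]).round(3),Rt[2,2].round(3))
    c=save(n,'wrist'); return c,wristcam(c,s['eef_pos'],Rt)
E
python3 -c "
from h import *
look('w3')"
```

```text
t 3.475 tray [-89.2   6.1] z 40.1 F [ 0.5 -0.2  0.1] gap 14.0 yawerr 0.05 tilt 0.0 -0.001
```

View pics/w3.png

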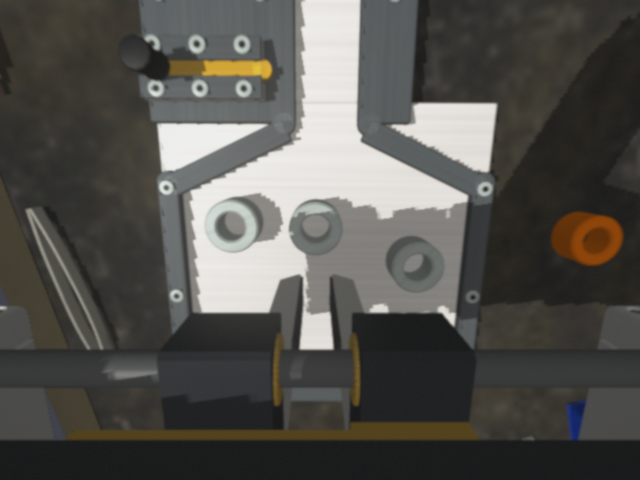

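Ring B is at (315,227), centred ahead of the fingertips. The gate is at (329,120). I'm lowering and starting the push.

Call:
apply_moves(plan=[0,0,0,0.0165,0,0,15,0,0,0,0,0,-0.012,15,0,0,0,0,0.001,-0.01,15,0,0,0,0,0.0025,-0.01,15,0,0,0,0,0.0025,-0.012,15])

```text
clock: 4.15
eef_pos: [600.9, -254.9, 25.0]
eef_rot: [-0.271, 1.569, -0.46]
wrist_force: [0.5, 0.6, 1.1]
finger_gap: 13.7
```

```bash
python3 -c "
from h import *
look('w4')"
```

```text
t 4.15 tray [-46.    0.1] z 25.0 F [0.5 0.6 1.1] gap 13.7 yawerr 0.07 tilt -0.0 0.002
```

View pics/w4.png

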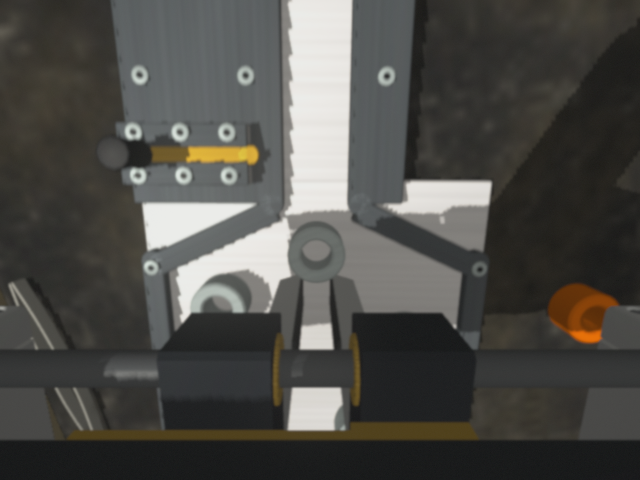

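Ring B sits in the cradle at (317,251), in line with the gate posts at (270,208) and (364,208). I'm pushing on.

Call:
apply_moves(plan=[0,0,0,0.001,0,-0.012,15,0,0,0,0,0,-0.013,15,0,0,0,0,0,-0.014,15,0,0,0,0,0,-0.014,15,0,0,0,0,0,-0.012,15])

```text
clock: 4.82
eef_pos: [537.0, -242.9, 23.7]
eef_rot: [-0.279, 1.569, -0.468]
wrist_force: [1.4, 0.4, 0.7]
finger_gap: 14.4
```

```bash
python3 -c "
from h import *
c,w=look('w5')
print(tray(onplane(w,317,249,32)))"
```

```text
t 4.825 tray [19.1  0.3] z 23.7 F [1.4 0.4 0.7] gap 14.4 yawerr 0.07 tilt -0.0 0.001
[44.50351408 -0.51647502]
```

View pics/w5.png

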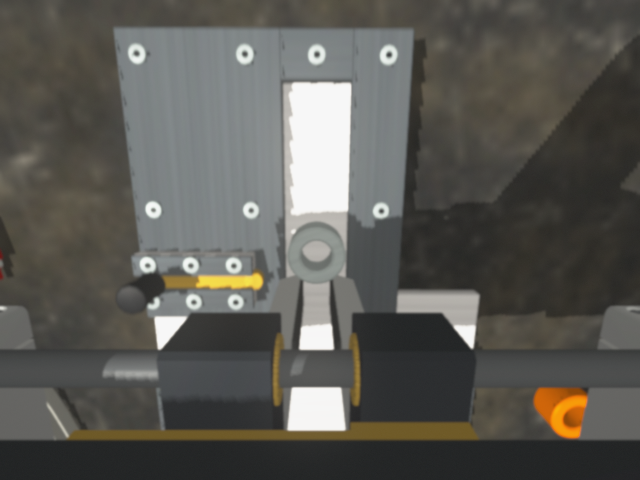

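Ring B is in the slot at (317,251). I'm pushing it on to the end.

Call:
apply_moves(plan=[0,0,0,0,0,-0.014,15,0,0,0,0,0,-0.014,15,0,0,0,0,0,-0.014,15,0,0,0,0,0,-0.012,15,0,0,0,0,0,-0.008,15])

```text
clock: 5.5
eef_pos: [475.9, -231.2, 23.2]
eef_rot: [-0.235, 1.57, -0.424]
wrist_force: [0.4, -0.3, 1.3]
finger_gap: 14.6
```

Call:
apply_moves(plan=[0,0,0,0,0,-0.003,15,0,0,0,0,0,-0.002,15])

```text
clock: 5.75
eef_pos: [471.4, -230.3, 23.0]
eef_rot: [-0.282, 1.57, -0.471]
wrist_force: [1.1, -0.7, 0.4]
finger_gap: 14.0
```

```bash
python3 -c "
from h import *
c,w=look('w6')
print(tray(onplane(w,317,249,32)))"
```

```text
t 5.75 tray [85.9  0.4] z 23.0 F [ 1.1 -0.7  0.4] gap 14.0 yawerr 0.06 tilt -0.0 0.0
[111.47965297  -0.42896153]
```

View pics/w6.png

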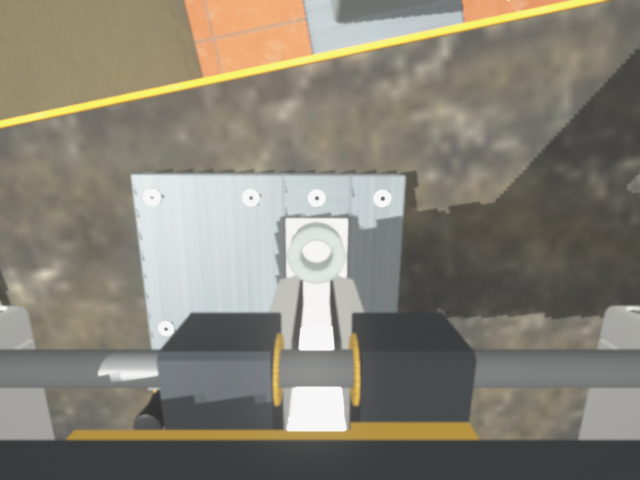

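The ring is at (317,251), a few pixels from the end wall at row 217. A little more push is needed.

Call:
apply_moves(plan=[0,0,0,0,0,-0.001,15,0,0,0,0,0,-0.001,15])

```text
clock: 6.05
eef_pos: [469.4, -229.9, 22.9]
eef_rot: [-0.125, 1.571, -0.313]
wrist_force: [2.4, 0.3, 1.3]
finger_gap: 13.8
```

Call:
apply_moves(plan=[0,0,0,0,0,-0.001,15,0,0,0,0,0,-0.001,15])

```text
clock: 6.3
eef_pos: [468.2, -229.8, 23.4]
eef_rot: [-0.215, 1.568, -0.404]
wrist_force: [8.0, -1.8, 2.7]
finger_gap: 14.3
```

Force rose to 8 N with the TCP at tray x≈89, so the first collar is at the end. I'm retracting, rising and going to ring A while rotating.

Call:
apply_moves(plan=[0,0,0,0,0,0.006,15,0,0,0,-0.05,0,0.01,15,0,0,0,-0.01,-0.02,0.052,15,0,0,0,0,-0.02,0.052,15,0,0,0,0,-0.041,0.041,15])

```text
clock: 6.92
eef_pos: [612.0, -339.1, 82.7]
eef_rot: [2.698, 1.57, 2.511]
wrist_force: [-0.1, -0.1, -0.3]
finger_gap: 14.0
```

Call:
apply_moves(plan=[0.18,0,0,0,0,0,15,0.18,0,0,0,0,0,15,0.18,0,0,0,0,0,15,0.18,0,0,0,0,0,15,0.18,0,0,0,0,0,15])

```text
clock: 7.55
eef_pos: [610.0, -339.1, 82.3]
eef_rot: [-2.532, 1.569, 2.657]
wrist_force: [0.3, -0.2, 0.2]
finger_gap: 13.9
```

Call:
apply_moves(plan=[0.1,0,0,0,0,0,15])

```text
clock: 7.68
eef_pos: [610.0, -339.1, 82.3]
eef_rot: [-2.422, 1.569, 2.668]
wrist_force: [-0.3, -1.1, -0.9]
finger_gap: 13.7
```

```bash
python3 -c "
from h import *
c,w=look('w7'); print(readout.read_state()['joints'].round(2))"
```

```text
t 7.675 tray [-70.8  81. ] z 82.3 F [-0.3 -1.1 -0.9] gap 13.7 yawerr -57.49 tilt -0.001 -0.001
[-0.56  0.74  1.15 -0.    1.25 -0.93]
```

View pics/w7.png

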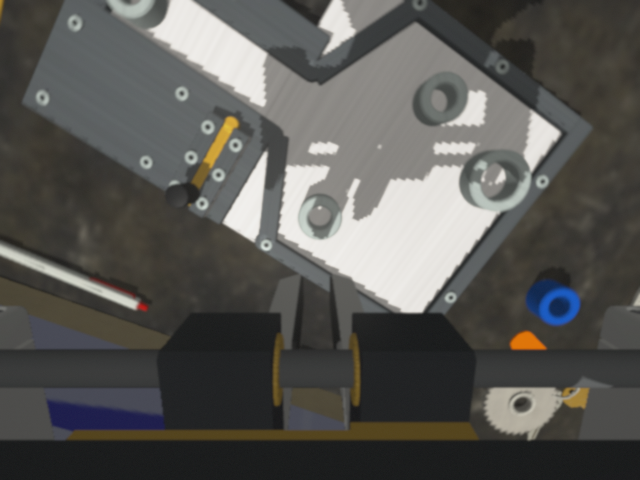

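Ring A is at (320,214), almost centred ahead of the fingers. The loaded ring is at (140,5). I'm lowering and pushing diagonally to the middle.

Call:
apply_moves(plan=[0,0,0,0.057,0.0015,0,15,0,0,0,0,0,-0.007,15,0,0,0,0,0,-0.01,15,0,0,0,0,0,-0.01,15,0,0,0,0,0,-0.01,15])

```text
clock: 8.35
eef_pos: [597.7, -303.7, 26.6]
eef_rot: [0.654, 1.57, -0.534]
wrist_force: [0.4, -0.7, -0.7]
finger_gap: 14.1
```

Call:
apply_moves(plan=[0,0,0,0,0,-0.01,15,0,0,0,0,0,-0.01,15,0,0,0,0,0,-0.008,15])

```text
clock: 8.72
eef_pos: [587.2, -277.8, 26.1]
eef_rot: [0.817, 1.571, -0.371]
wrist_force: [1.3, -0.3, -0.3]
finger_gap: 14.3
```

```bash
python3 -c "
from h import *
c,w=look('w8')
print(tray(onplane(w,317,249,32)))"
```

```text
t 8.725 tray [-36.8  25.1] z 26.1 F [ 1.3 -0.3 -0.3] gap 14.3 yawerr -57.22 tilt 0.0 0.0
[-23.78395409   3.7053187 ]
```

View pics/w8.png

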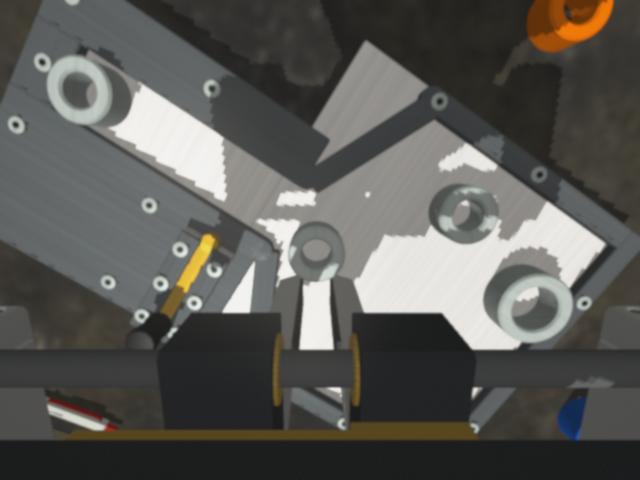

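Ring A is in the cradle near tray (-24,4). I'll nudge it 4 mm, then lift away, re-align and go behind it.

Call:
apply_moves(plan=[0,0,0,0,0,-0.004,15,0,0,0,0,0,0.012,15,-0.05,0,0,-0.04,0,0.002,15,-0.18,0,0,-0.01,0,0,15,-0.18,0,0,0,0,0,15])

```text
clock: 9.4
eef_pos: [591.8, -289.0, 77.2]
eef_rot: [0.239, 1.569, -0.535]
wrist_force: [-1.0, 0.1, -0.3]
finger_gap: 14.0
```

Call:
apply_moves(plan=[-0.18,0,0,0,0,0,15,-0.18,0,0,0,0,0,15,-0.18,0,0,0,0,0,15,-0.05,0,0,0,0.03,0.019,15,0,0,0,0,0,0,15])

```text
clock: 10.02
eef_pos: [617.9, -262.5, 75.8]
eef_rot: [0.157, 1.57, -0.03]
wrist_force: [-0.4, 0.0, 0.0]
finger_gap: 14.0
```

```bash
python3 -c "
from h import *
c,w=look('w9')
print(tray(onplane(w,317,249,32)))"
```

```text
t 10.025 tray [-64.1   4.3] z 75.8 F [-0.4  0.   0. ] gap 14.0 yawerr 0.16 tilt 0.0 0.0
[-51.66097302   3.3325743 ]
```

View pics/w9.png

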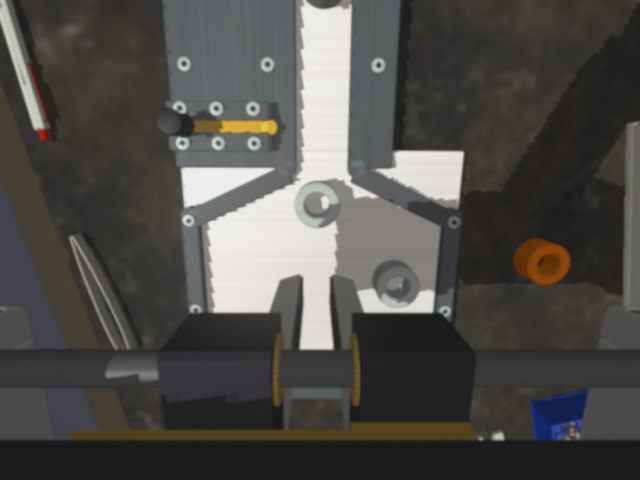

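```bash
python3 -c "
from h import *
s=readout.read_state(); Rt=R.from_euler('xyz',s['eef_rot']).as_matrix()
w=wristcam(cams.camera('wrist'),s['eef_pos'],Rt)
for u,v,z in((318,203,32),(398,284,32),(287,170,20),(360,168,20)): print(tray(onplane(w,u,v,z)).round(1))"
```

```text
[-20.7   3.7]
[-75.2 -50.6]
[-0.4 24.1]
[  1. -24.]
```

Ring A is at tray (-20.7,3.7), and the posts measure symmetric about 0. I'm lowering and pushing it in.

Call:
apply_moves(plan=[0,0,0,0.052,0.0005,0,15,0,0,0,0,0,-0.018,15,0,0,0,0,0.0005,-0.01,15,0,0,0,0,0.0015,-0.01,15,0,0,0,0,0.0015,-0.01,15])

```text
clock: 10.75
eef_pos: [570.1, -250.3, 24.7]
eef_rot: [-0.306, 1.569, -0.495]
wrist_force: [0.2, -0.7, 0.3]
finger_gap: 13.9
```

Call:
apply_moves(plan=[0,0,0,0,0.0005,-0.012,15,0,0,0,0,0,-0.013,15,0,0,0,0,0,-0.013,15,0,0,0,0,0,-0.013,15,0,0,0,0,0,-0.01,15])

```text
clock: 11.38
eef_pos: [510.0, -238.1, 24.4]
eef_rot: [-0.406, 1.57, -0.595]
wrist_force: [0.9, -0.7, -1.4]
finger_gap: 14.3
```

```bash
python3 -c "
from h import *
c,w=look('w10')
print(tray(onplane(w,317,249,32)))"
```

```text
t 11.375 tray [46.5  0.7] z 24.4 F [ 0.9 -0.7 -1.4] gap 14.3 yawerr 0.06 tilt -0.0 0.001
[71.73345514 -0.11226922]
```

View pics/w10.png

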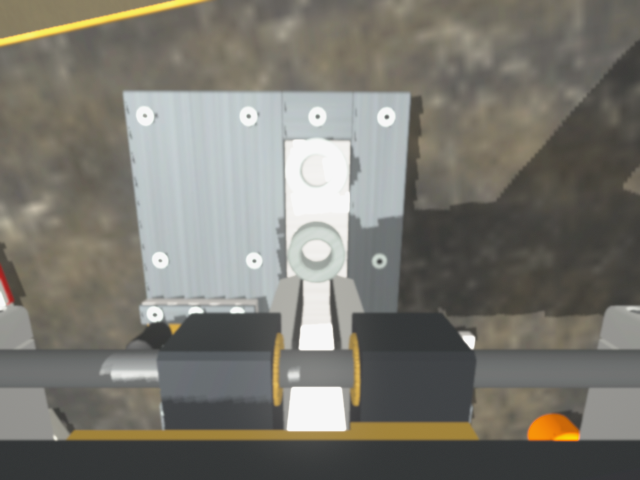

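The second ring is in the slot at (317,250) and the first is seated at (320,172). I'm pushing about 12 mm more.

Call:
apply_moves(plan=[0,0,0,0,0,-0.007,15,0,0,0,0,0,-0.003,15,0,0,0,0,0,-0.001,15])

```text
clock: 11.8
eef_pos: [499.8, -236.2, 24.1]
eef_rot: [-0.347, 1.57, -0.536]
wrist_force: [1.0, 0.0, -0.1]
finger_gap: 14.0
```

Call:
apply_moves(plan=[0,0,0,0,0,-0.001,15,0,0,0,0,0,-0.001,15])

```text
clock: 12.05
eef_pos: [498.0, -235.8, 24.0]
eef_rot: [-0.223, 1.57, -0.411]
wrist_force: [4.0, -0.4, 0.2]
finger_gap: 14.1
```

The second ring is seated (4 N, TCP x≈58.7). For ring C I rotate only 0.55 rad, because the last joint is near its range there, and push obliquely within the cradle.

Call:
apply_moves(plan=[0,0,0,0,0,0.006,15,0,0,0,-0.05,0,0.01,15,0,0,0,0,0.02,0.052,15,0,0,0,0,0.02,0.052,15,0,0,0,0,0.029,0.041,15])

```text
clock: 12.68
eef_pos: [670.5, -198.0, 73.7]
eef_rot: [-2.603, 1.571, -2.793]
wrist_force: [-0.1, -0.0, -0.9]
finger_gap: 14.4
```

Call:
apply_moves(plan=[-0.18,0,0,0,0,0,15,-0.18,0,0,0,0,0,15,-0.18,0,0,0,0,0,15,-0.01,0,0,0,0,0,15])

```text
clock: 13.18
eef_pos: [668.9, -198.1, 73.6]
eef_rot: [2.524, 1.57, 2.885]
wrist_force: [0.5, 0.6, 0.2]
finger_gap: 14.3
```

```bash
python3 -c "
from h import *
c,w=look('w11'); print(readout.read_state()['joints'].round(2))
"
```

```text
t 13.175 tray [-102.   -68.6] z 73.6 F [0.5 0.6 0.2] gap 14.3 yawerr 31.54 tilt 0.0 -0.001
[-0.34  0.75  1.16  0.    1.23 -2.27]
```

View pics/w11.png

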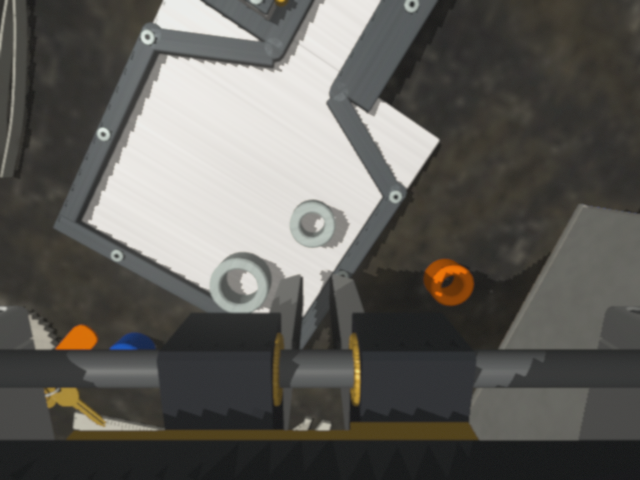

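Ring C is at (312,224) and the large collar at (241,283). I'm measuring both for clearance.

```bash
python3 -c "
from h import *
s=readout.read_state(); Rt=R.from_euler('xyz',s['eef_rot']).as_matrix()
w=wristcam(cams.camera('wrist'),s['eef_pos'],Rt)
for u,v,z in((312,225,32),(241,284,32)):
  p=onplane(w,u,v,z); print(tray(p).round(1), (Rt.T@(p-s['eef_pos'])).round(1))"
```

```text
[-78.6 -51.7] [ 41.7  -2.2 -28.7]
[-137.7  -32. ] [ 41.7 -49.8  11.4]
```

Call:
apply_moves(plan=[0,0,0,0.048,-0.002,0,15,0,0,0,0.001,0,-0.007,15,0,0,0,0,-0.002,-0.01,15,0,0,0,0,-0.002,-0.011,15,0,0,0,0,-0.002,-0.011,15])

```text
clock: 13.9
eef_pos: [634.9, -220.1, 26.3]
eef_rot: [-0.745, 1.569, -0.384]
wrist_force: [1.5, -0.2, -0.1]
finger_gap: 14.1
```

Call:
apply_moves(plan=[0,0,0,0,-0.002,-0.011,15,0,0,0,0,-0.002,-0.011,15,0,0,0,0,-0.002,-0.01,15,0,0,0,0,-0.001,-0.006,15])

```text
clock: 14.4
eef_pos: [601.6, -239.8, 25.1]
eef_rot: [-0.582, 1.571, -0.221]
wrist_force: [0.3, -0.8, -0.1]
finger_gap: 14.2
```

```bash
python3 -c "
from h import *
c,w=look('w12'); print(readout.read_state()['joints'].round(2))
print(tray(onplane(w,317,249,32)))"
```

```text
t 14.4 tray [-43.8 -14.9] z 25.1 F [ 0.3 -0.8 -0.1] gap 14.2 yawerr 31.56 tilt -0.0 0.0
[-0.44  0.7   1.37 -0.    1.07 -2.37]
[-22.13044391  -2.59482502]
```

View pics/w12.png

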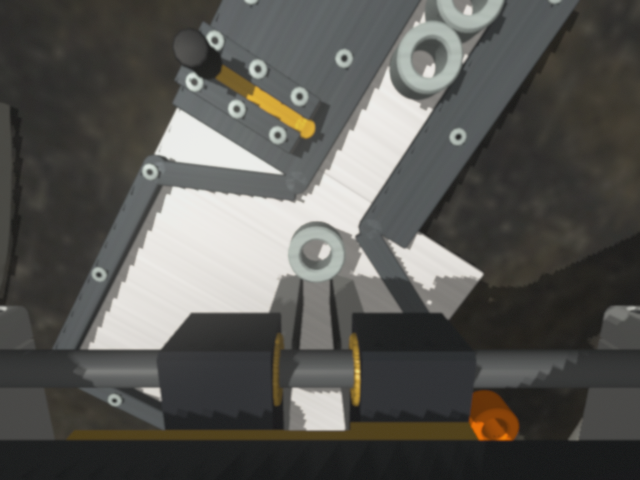

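Ring C is in the cradle at (317,251), tray about (-23,-3). Two rings are seated in the slot at (430,60) and (470,5). I'm lifting, re-aligning and going behind it.

Call:
apply_moves(plan=[0,0,0,0,0,0.012,15,0,0,0,-0.05,0,0.002,15,0.18,0,0,0,0,0,15,0.18,0,0,0,0,0,15,0.18,0,0,0,0,0,15])

```text
clock: 15.08
eef_pos: [616.1, -233.8, 75.0]
eef_rot: [-0.118, 1.571, -0.302]
wrist_force: [-0.5, 0.1, -0.1]
finger_gap: 13.8
```

Call:
apply_moves(plan=[0.012,0,0,0,-0.019,0.008,15,0,0,0,0,0,0,15])

```text
clock: 15.32
eef_pos: [620.4, -254.8, 74.7]
eef_rot: [-0.476, 1.571, -0.667]
wrist_force: [-0.3, -0.2, -0.5]
finger_gap: 14.0
```

```bash
python3 -c "
from h import *
c,w=look('w13')"
```

```text
t 15.325 tray [-65.   -3.7] z 74.7 F [-0.3 -0.2 -0.5] gap 14.0 yawerr -0.06 tilt -0.0 0.0
```

View pics/w13.png

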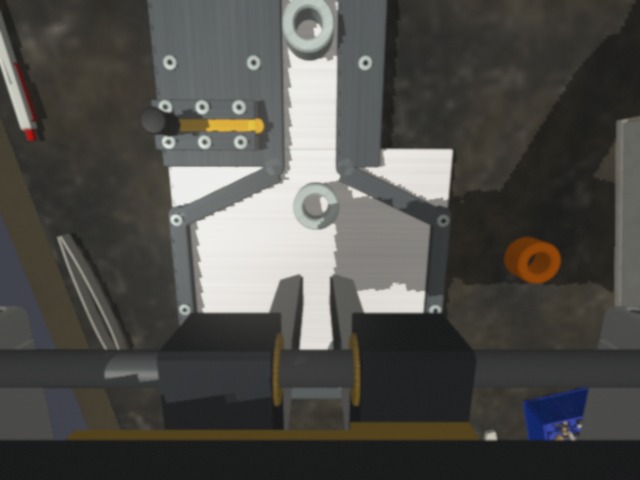

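Ring C is at (316,206), straight ahead. I'm pushing it in.

Call:
apply_moves(plan=[0,0,0,0.051,0,0,15,0,0,0,0,0,-0.017,15,0,0,0,0,-0.0005,-0.01,15,0,0,0,0,-0.0015,-0.01,15,0,0,0,0,-0.0015,-0.01,15])

```text
clock: 16.0
eef_pos: [572.8, -249.1, 24.7]
eef_rot: [-0.269, 1.569, -0.46]
wrist_force: [0.0, -0.3, -0.9]
finger_gap: 13.8
```

Call:
apply_moves(plan=[0,0,0,0,-0.0005,-0.011,15,0,0,0,0,0,-0.012,15,0,0,0,0,0,-0.01,15,0,0,0,0,0,-0.006,15])

```text
clock: 16.5
eef_pos: [534.0, -242.1, 24.1]
eef_rot: [-0.194, 1.571, -0.385]
wrist_force: [0.2, -0.6, -0.0]
finger_gap: 14.3
```

```bash
python3 -c "
from h import *
c,w=look('w14')"
```

```text
t 16.5 tray [22.2  0.1] z 24.1 F [ 0.2 -0.6 -0. ] gap 14.3 yawerr -0.06 tilt -0.0 0.0
```

View pics/w14.png

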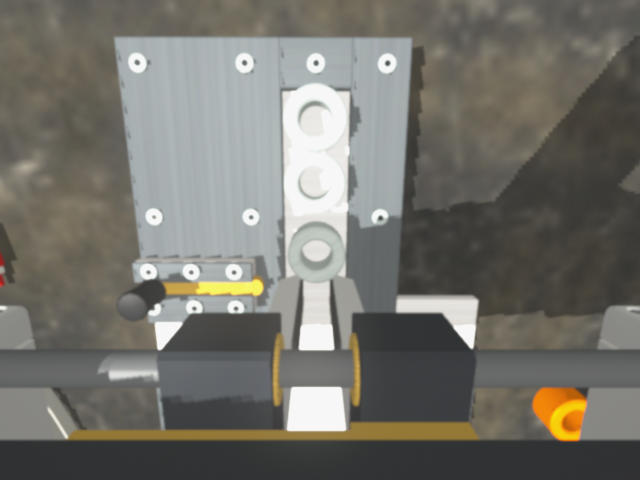

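All three rings are in a row at (315,117), (315,182) and (317,252), with the last about 5 mm short. I'm easing it home.

Call:
apply_moves(plan=[0,0,0,0,0,-0.003,15,0,0,0,0,0,-0.002,15,0,0,0,0,0,-0.001,15])

```text
clock: 16.92
eef_pos: [528.7, -241.1, 24.0]
eef_rot: [-0.165, 1.571, -0.355]
wrist_force: [0.1, 0.3, 0.6]
finger_gap: 13.9
```

Call:
apply_moves(plan=[0,0,0,0,0,-0.001,15,0,0,0,0,0,-0.001,15])

```text
clock: 17.18
eef_pos: [527.2, -240.8, 24.2]
eef_rot: [-0.184, 1.569, -0.375]
wrist_force: [6.3, -1.4, -0.4]
finger_gap: 14.0
```

All three are seated (6.3 N). I'm retracting, rising and turning 90° to push the knob toward -y.

Call:
apply_moves(plan=[0,0,0,0,0,0.008,15,0,0,0,-0.055,0,0.002,15,0.18,0,0,-0.005,0,0,8,0.18,0,0,0,0,0,8,0.18,0,0,0,0,0,8])

```text
clock: 17.8
eef_pos: [536.6, -242.6, 83.9]
eef_rot: [-2.708, 1.57, 2.839]
wrist_force: [-0.4, 0.1, 0.0]
finger_gap: 7.1
```

Call:
apply_moves(plan=[0.18,0,0,0,0,0,8,0.18,0,0,0,0,0,8,0.18,0,0,0,0,0,8,0.18,0,0,0,0,0,8,0.18,0,0,0,0,0,8])

```text
clock: 18.42
eef_pos: [536.5, -242.6, 83.7]
eef_rot: [-1.851, 1.57, 2.795]
wrist_force: [-0.6, 0.7, 0.9]
finger_gap: 7.2
```

Call:
apply_moves(plan=[0.131,0,0,0,0,0,8,0,0,0,0,0,0.045,8,0,0,0,0,0,0.045,8,0,0,0,0,0,0.02,8,0,0,0,0,0,0,8])

```text
clock: 19.05
eef_pos: [515.4, -351.0, 83.5]
eef_rot: [-2.08, 1.57, 2.44]
wrist_force: [0.5, 0.4, 0.0]
finger_gap: 7.2
```

```bash
python3 -c "
from h import *
c,w=look('w15')"
```

```text
t 19.05 tray [ 19.9 110.5] z 83.5 F [0.5 0.4 0. ] gap 7.2 yawerr -90.15 tilt -0.001 -0.0
```

View pics/w15.png

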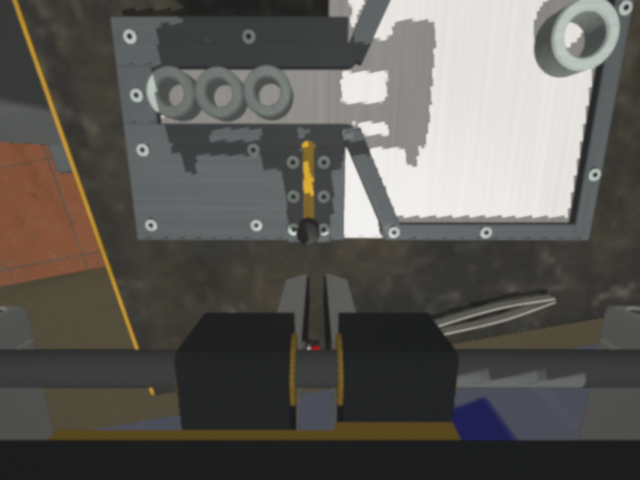

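The three rings stand in a row at (172,92), (219,92) and (267,92). The knob is at (307,231), slightly left of the fingers' centre line.

```bash
python3 -c "
from h import *
s=readout.read_state(); Rt=R.from_euler('xyz',s['eef_rot']).as_matrix()
w=wristcam(cams.camera('wrist'),s['eef_pos'],Rt)
for u,v,z in((307,232,54),(172,91,32),(219,91,32),(267,91,32)):
  p=onplane(w,u,v,z); print(tray(p).round(1), (Rt.T@(p-s['eef_pos'])).round(1))
c=save('top1','top')['image'][170:350,325:450]; cv2.imwrite('pics/top1c.png',cv2.resize(c[:,:,::-1],None,fx=3.3,fy=3.3))"
```

```text
[25.4 82.6] [ 29.6  -5.6 -26.8]
[108.6  -1.5] [  51.7  -88.9 -110.8]
[79.7 -1.4] [  51.7  -59.9 -110.8]
[50.1 -1.4] [  51.7  -30.4 -110.9]
```

View pics/top1c.png

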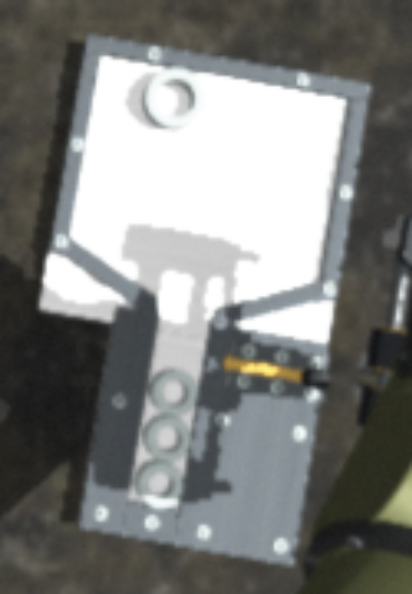

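Call:
apply_moves(plan=[0,0,0,0.02,-0.0053,0.002,8,0,0,0,0.0265,0,0,8,0,0,0,0,0,0,8])

```text
clock: 19.58
eef_pos: [509.6, -349.8, 36.0]
eef_rot: [-2.062, 1.567, 2.461]
wrist_force: [-0.0, -0.3, 0.6]
finger_gap: 7.7
```

Call:
apply_moves(plan=[0,0,0,0,0,-0.008,8,0,0,0,0,0,-0.008,8,0,0,0,0,0,-0.01,8,0,0,0,0,0,-0.01,8,0,0,0,0,0,-0.01,8])

```text
clock: 20.2
eef_pos: [518.9, -305.7, 37.7]
eef_rot: [0.905, 1.571, -0.857]
wrist_force: [-0.6, -1.4, 1.3]
finger_gap: 7.3
```

```bash
python3 -c "
from h import *
c,w=look('w16')"
```

```text
t 20.2 tray [25.  65.4] z 37.7 F [-0.6 -1.4  1.3] gap 7.3 yawerr -90.06 tilt 0.0 0.0
```

View pics/w16.png

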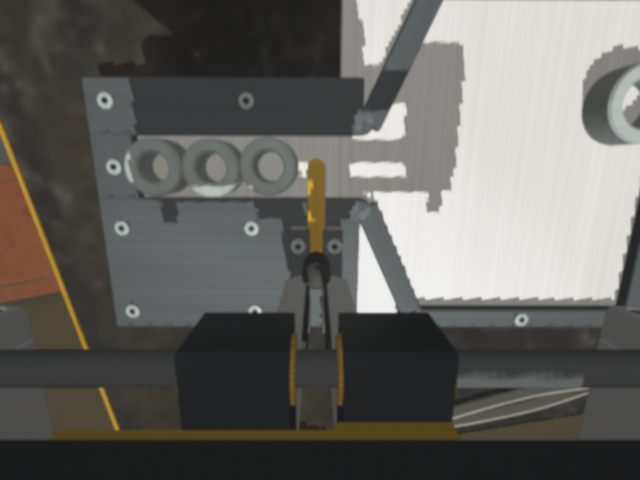

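The knob sits in the fingertips at (316,262), and the bar is halfway across the slot at (316,165), clear of the last ring at (268,166).

Call:
apply_moves(plan=[0,0,0,0,0,-0.008,8,0,0,0,0,0,-0.005,8,0,0,0,0,0,-0.003,8,0,0,0,0,0,-0.002,8])

```text
clock: 20.75
eef_pos: [522.2, -288.6, 37.5]
eef_rot: [1.348, 1.571, -0.414]
wrist_force: [-0.6, -1.0, 0.4]
finger_gap: 7.3
```

Call:
apply_moves(plan=[0,0,0,0,0,-0.001,8,0,0,0,0,0,-0.001,8])

```text
clock: 21.0
eef_pos: [522.5, -287.1, 37.5]
eef_rot: [0.29, 1.57, -1.472]
wrist_force: [-1.0, -5.9, 0.6]
finger_gap: 7.4
```

Call:
apply_moves(plan=[0,0,0,0,0,-0.001,8,0,0,0,0,0,-0.001,8])

```text
clock: 21.25
eef_pos: [522.6, -286.7, 37.7]
eef_rot: [0.277, 1.568, -1.485]
wrist_force: [-3.3, -17.2, -1.5]
finger_gap: 7.5
```

Force rose to 17 N at tray y≈46.3, where the stop was predicted. I'm backing off, rising and checking.

Call:
apply_moves(plan=[0,0,0,0,0,0.01,8,0,0,0,0,0,0.01,8,0,0,0,-0.05,0,0.01,8,0,0,0,-0.05,0,0.03,8,0,0,0,-0.03,0,0.02,8])

```text
clock: 21.88
eef_pos: [507.7, -364.8, 170.2]
eef_rot: [1.181, 1.568, -0.581]
wrist_force: [0.3, 0.7, -0.2]
finger_gap: 7.9
```

Call:
apply_moves(plan=[0,0,0,0,0,0,8,0,0,0,0,0,0,8])

```text
clock: 22.12
eef_pos: [507.4, -362.8, 166.1]
eef_rot: [-2.172, 1.569, 2.349]
wrist_force: [-0.2, 0.5, -0.8]
finger_gap: 7.5
```

```bash
python3 -c "
from h import *
c,w=look('w17'); save('scene2','scene');save('top2','top')
im=np.hstack([cv2.resize(cv2.imread('pics/w17.png')[0:330,0:640],(500,258)),cv2.resize(cv2.imread('pics/top2.png')[170:350,325:450],(179,258))]); cv2.imwrite('pics/chk.png',im)"
```

```text
t 22.125 tray [ 25.6 123.6] z 166.1 F [-0.2  0.5 -0.8] gap 7.5 yawerr -90.06 tilt -0.002 -0.001
```

View pics/w17.png

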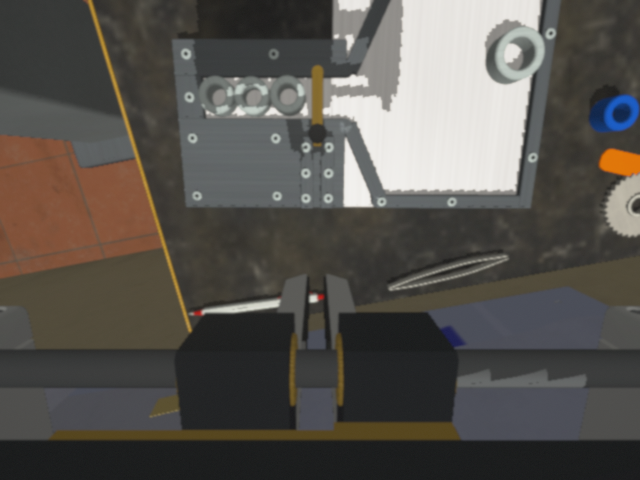

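View pics/scene2.png

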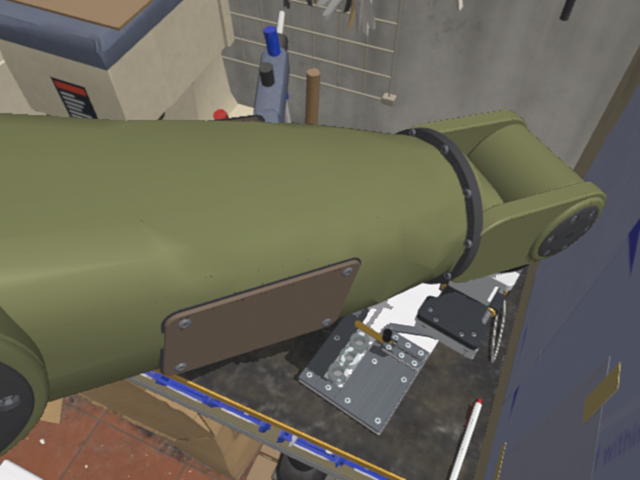

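The bar crosses the whole slot at x≈317, rows 68–145. The three rings are behind it at (218,95), (253,95) and (288,95), and the large collar is at (516,53). One last numeric check, then I hand in.

```bash
python3 -c "
from h import *
s=readout.read_state(); Rt=R.from_euler('xyz',s['eef_rot']).as_matrix()
w=wristcam(cams.camera('wrist'),s['eef_pos'],Rt)
for u,v,z in((317,131,54),(317,68,25),(218,95,32),(253,95,32),(288,95,32),(516,53,32)):
  print(tray(onplane(w,u,v,z)).round(1))
print(s['wrist_force'].round(1), s['clock'], np.abs(s['qd']).max())
print(ticket.sign_off())"
```

```text
[25.  30.8]
[ 25.1 -22.2]
[108.1   0.2]
[78.7  0.2]
[49.4  0.2]
[-137.1  -31.7]
[0.3 0.7 0.6] 22.275 0.007227905585586664
the job is handed in; nothing more can be done
None
```

The job is done and handed in at about 22 s of the 72 s allowed. I slid the three spacer collars through the gate one at a time with the slightly opened fingertips. I pushed each up the slot until I felt contact (4–8 N), then pushed the shutter knob across until it met its stop (17 N).

What the last wrist picture and readings showed:
- **Collars:** centres at tray x ≈ 108, 79 and 49 mm, against nominal 110, 80 and 50, all on the slot's centre line.
- **Shutter:** knob at y ≈ 31 mm, against nominal 32 when closed, with the bar across the whole slot behind the row.
- **Larger collar:** at (-137, -32) mm, within 1 mm of where I measured it before loading the last collar.
- **Arm:** clear of everything, with no outside force on the tool.

**Disagreements and gaps:**
- The first estimates of the tray's position differed by up to about 5 mm between cameras. I corrected this from the slot and gate measurements.
- The open knob measured y ≈ 83 mm instead of 88.
- I never measured the lock cylinder, loupe and collet. The arm hid them in the final scene view, but it never worked near them.

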